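# Flip the hex key and pull the insert clamp tight

## Task

The cap screw of the brake insert clamp has been run down with the long end of the hex key and is still a little short of home. Take the big hex key out of its sloping stand, turn it over so that its short end fits fully down into the screw's socket without ramming it, and use the long arm as the lever to pull the stiff screw clockwise until it is fully home, without forcing it once it is tight. Then let go and leave the key sitting in the screw with its short end down; leave everything else where it is.

Things in the scene. Friction and masses are not known exactly. Their poses are not given: they have to be found in the camera images.
- key_grip (a point): On the long arm's axis, 85 mm from the bend, of a bright steel L-shaped hex key: 17 mm across flats, 19.6 mm over corners, 0.40 kg. Key axes: +x runs along the long arm away from the bend, the short arm points along -z, and +y and -y are flats of both arms (grip across them). Long arm 151 mm, short arm 54.5 mm, both from the point where their axes meet. Working position: z up, long arm level.
- key_bend (a point): Where the axes of the key's two arms meet; same axes as key_grip. At the start the bend is on top: the long arm slopes down from it at 60 degrees from level, its last 38 mm in the stand's hole; the short arm hangs out beyond the stand, 30 degrees below level. It draws out along the long arm (key's -x). Turning it 60 degrees about its y axis brings it to the working position.
- key_tip (a point): Centre of the end face of the key's short arm, 54.5 mm from the bend along -z of the key; same axes as key_grip.
- socket (a point): Centre of the mouth of the cap screw's hexagon socket, 72 mm above the table; z up, turns with the screw. Socket 20 mm deep, 18 mm across flats, no chamfer: the key has 1 mm to spare each way and 7 degrees of turning play each way. Its corners lie along its +x and every 60 degrees: the key fits when the key's x is a multiple of 60 degrees from the socket's x. Round head 32 mm across, 24 mm tall.
- screw (a joint): Turn of the cap screw in rad, growing clockwise seen from above. Starts at 0 to 0.2; fully home against a hard stop at 0.75, where the yellow marks on head and strap line up. Stiff: 1.6 N m to turn plus 0.3 N m per rad/s, i.e. 19 N on the long arm 85 mm from the axis (less if the grip also carries a twist). No spring: stays where it is left.
- stand: Sloping key stand, fixed: wooden base 110 x 60 x 10 mm with a black sleeve 46 x 34 mm whose hole, 38 mm deep, rises towards the stand's +x at 60 degrees from level; the sleeve's top reaches 73 mm above the table. Origin: centre of its underside. The key's bend hangs over the stand's +x side.
- clamp: Fixed clamp: blue base plate 100 x 150 x 12 mm, a grey brake insert under a steel strap (36 x 135 mm, top 48 mm above the table) and the cap screw upright through the middle. Origin: centre of its underside, right below the screw. With the key seated, the long arm's axis is 107 mm above the table. Touch down with under 30 N; above about 2.8 N m the key is being forced.
- bushing: Bystander: bronze bushing standing upright, 46 mm across, 42 mm tall; leave alone. Origin: centre of its underside.
- buffer: Bystander: red rubber buffer pad, 75 x 55 x 20 mm; leave alone. Origin: centre of its underside.
- gudgeon: Bystander: polished steel gudgeon pin (thick tube) standing upright, 27 mm across, 66 mm tall; leave alone. Origin: centre of its underside.
- insert: Bystander: spare grey composite brake insert on a steel backing, 85 x 45 x 16 mm; leave alone. Origin: centre of its underside.
- washer: Bystander: flat steel washer, 42 mm across, 5 mm thick; leave alone. Origin: centre of its underside.
- tin: Bystander: white tin, 68 mm across, 70 mm tall; leave alone. Origin: centre of its underside.
- tray: Bystander: black open tray, 130 x 90 x 35 mm; leave alone. Origin: centre of its underside.
Not all that is in view belongs to the job. Of the things shaped like the part that bears key_grip, the bare steel one is meant. Leave any orange look-alike of the clamp alone.

How it is judged:
By the outcome, as a careful person would: the job done as asked, in the order asked, and still so for the second after the job is handed in, with the robot touching nothing.
It also fails if it takes over 58 s, if anything falls off the work surface, if the arm or the gripper's body presses on something with over 40 N, if the wrist force passes 120 N, or if a joint passes its speed limit or range.

## Robot

A 7-joint arm with a two-finger parallel gripper is mounted at the origin on the work surface. World frame = base frame: x ahead of the robot, y to its left, z up, the work surface at z = 0. Lengths are in m, angles in rad, forces in N, time in s.
With the tool pointing down it reaches from about 0.4 to 0.9 m from the base axis. Payload 5.5 kg.
Tool frame: the origin (TCP) lies midway between the tips of the shut fingers; the grasp point (between the pads) lies 19 mm behind it; z points along the fingers, y is the direction in which the jaws open and shut (so a half turn about z gives the same grasp; the last joint's range is limited). The gripper opens to 85 mm and grips with 20 to 120 N. Pads are 22 mm wide; open, the fingers measure 114 mm over their backs; the gripper's body (76 mm by 85 mm) begins 54 mm behind the grasp point. The pads swing forward as they close: fully open they stand 13 mm farther back than shut.
Start: joints at [1.408, 0.501, -0.427, 1.55, 0.221, 1.138, -0.21], TCP at [0.269, -0.592, 0.231] pointing down, gripper open.
Joint ranges: [-2.88, 2.88], [-0.31, 2.03], [-1.54, 1.56], [0.2, 2.42], [-1.41, 4.55], [0.19, 2.02], [-2.57, 2.57]. Speed limits (rad/s): [2.57, 2.57, 3.14, 3.14, 3.14, 3.14, 3.14].

## Interface

Orientations are given as a rotation vector (axis times angle).
In Python, from rig import ctrl gives the robot as it stands. Calls block until the motion is done:
- ctrl.move_to(position, orientation): joint-space move of the TCP to a pose.
- ctrl.move_linear(position, frame=None, max_speed=0.15, contact_N=None): straight line of the TCP; frame=None keeps the orientation; max_speed is the mean speed in m/s. With contact_N (N) it stops when the force on the tool has changed by that much, and returns True; else False.
- ctrl.set_joints(angles): joint-space move.
- ctrl.set_gripper(opening): finger opening in m; the grip force is fixed at half the most; returns when the fingers have stopped.
- ctrl.pause(seconds).
- ctrl.solve_ik(position, orientation): joint angles nearest the present ones, or None.
- ctrl.camera(name): name is "scene" or "side" or "wrist"; returns the picture (420x560x3 uint8, red, green, blue); there is no depth.
- ctrl.camera_model(name): a dict with "mtx" (3x3 intrinsics, pixels), "R" (3x3) and "t" (3): a world point X has camera coordinates R X + t; the wrist camera has in their place "mount" (4x4, takes a point from camera to tool coordinates, whose origin is the TCP and whose axes are the flange's). Camera axes: x right, y down, z forward; pixel columns grow to the right and rows downward; lengths in m; the calibration is good to about 2 mm. A picture is of the moment at which its call begins: read the wrist's pose just before it. camera_model takes no time and is no camera call.
A pose or a line that the arm cannot do raises ctrl.PlanningError and nothing moves.
- ctrl.close_job(): hands the job in, once; it reports no verdict.
Readings, each from a call of its own:
- ctrl.get_clock(): time.
- ctrl.get_joint_pos(): joint angles.
- ctrl.get_dq(): joint speeds.
- ctrl.get_joint_efforts(): joint torques, N m.
- ctrl.get_eef_pos(): TCP position.
- ctrl.get_orientation(): TCP orientation.
- ctrl.get_force(): force on the tool from outside, world axes, zero at the start.
- ctrl.get_ft_torque(): the same for the moment, N m.
- ctrl.get_finger_gap(): finger opening in m.
Only numpy, scipy, OpenCV 4.12 (cv2) and the standard library are available. Lean on these libraries where they do the work, as an engineer would, in place of code of your own. Each camera call takes 0.05 s, during which the arm holds its last target.

## Working session

There is one attempt and no reset: what is moved stays moved. The work goes in short steps, each a Python script; the robot and the scene stay as the last script left them, time stands still between calls to the robot, and variables do not carry over. Pictures are saved under pics/ and viewed, and the job is handed in when it is done.

```bash
ls; mkdir -p pics; python3 - <<'E'
from rig import ctrl
import cv2,numpy as np
for n in ["scene","side","wrist"]:
    im=ctrl.camera(n); cv2.imwrite(f"pics/{n}0.png",im[:,:,::-1])
    m=ctrl.camera_model(n); print(n,{k:np.round(v,4).tolist() for k,v in m.items()})
print(ctrl.get_clock(),ctrl.get_eef_pos(),ctrl.get_orientation())
E
```

```text
pics
scene {'mtx': [[430.6167, 0.0, 277.381], [0.0, 430.6167, 207.5659], [0.0, 0.0, 1.0]], 'R': [[-0.7304, 0.683, -0.0077], [0.5881, 0.6231, -0.5156], [-0.3474, -0.3811, -0.8568]], 't': [0.3972, -0.2497, 1.5728]}
side {'mtx': [[511.4613, 0.0, 284.1159], [0.0, 511.4613, 213.5278], [0.0, 0.0, 1.0]], 'R': [[0.9674, -0.253, -0.0102], [-0.2012, -0.7438, -0.6374], [0.1537, 0.6187, -0.7705]], 't': [-0.5385, 0.1856, 1.3201]}
wrist {'mtx': [[368.4636, 0.0, 281.3288], [0.0, 368.4636, 211.48], [0.0, 0.0, 1.0]], 'mount': [[-0.0004, -0.956, -0.2934, 0.0748], [1.0, -0.0002, -0.0007, -0.0012], [0.0006, -0.2934, 0.956, -0.1431], [0.0, 0.0, 0.0, 1.0]]}
0.15 [ 0.26820923 -0.59152456  0.23050641] [-3.06926762e+00 -6.63485810e-01  4.51165607e-04]
```

View pics/scene0.png

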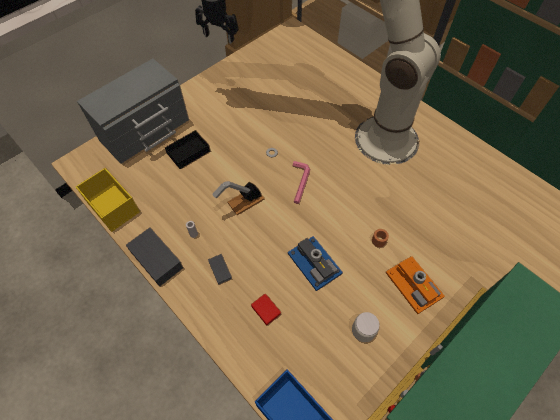

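View pics/side0.png

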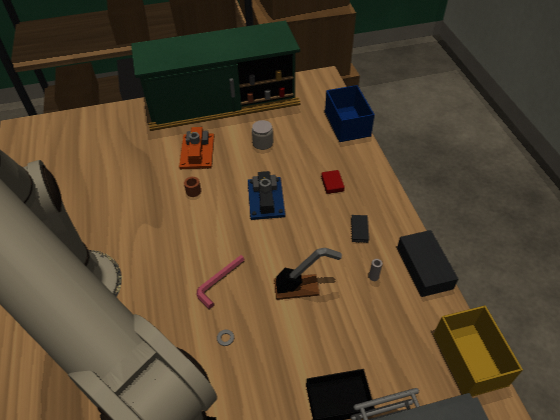

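View pics/wrist0.png

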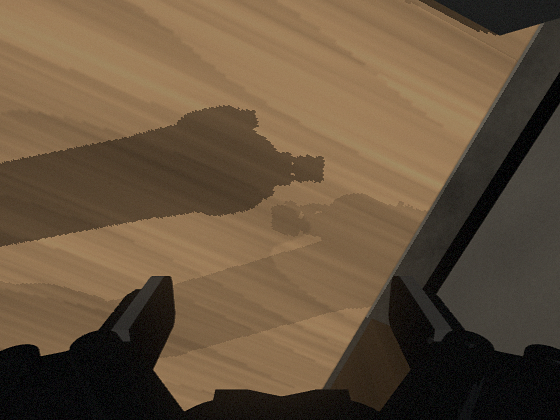

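The grey steel key in the stand (scene 235,188 / side 318,260) is the one meant. The look-alike is the pink L lying on the table (scene 300,182). The clamp to use is the blue one (scene 316,260 / side 266,193), and the orange one (scene 416,282) must be left alone. I'll confirm with enlarged crops.

```bash
cat > h.py <<'E'
import numpy as np,cv2
from rig import ctrl
from scipy.spatial.transform import Rotation as Rn
def ray(n,uv,cam=None):
    m=ctrl.camera_model(n) if cam is None else cam
    K,R,t=[np.array(m[k]) for k in("mtx","R","t")]
    d=R.T@np.linalg.solve(K,[uv[0],uv[1],1.]); return -R.T@t,d/np.linalg.norm(d)
def plane(n,uv,z,cam=None):
    o,d=ray(n,uv,cam); return o+d*(z-o[2])/d[2]
def tri(rays):
    A=np.zeros((3,3));b=np.zeros(3)
    for o,d in rays:
        P=np.eye(3)-np.outer(d,d);A+=P;b+=P@o
    x=np.linalg.solve(A,b); return x,[float(np.linalg.norm((np.eye(3)-np.outer(d,d))@(x-o))) for o,d in rays]
def wristcam(shot=None):
    "pose then picture"
    p=np.array(ctrl.get_eef_pos());r=Rn.from_rotvec(ctrl.get_orientation()).as_matrix()
    im=ctrl.camera("wrist"); m=ctrl.camera_model("wrist"); M=np.array(m["mount"])
    T=np.eye(4);T[:3,:3]=r;T[:3,3]=p; C=T@M   # cam->world
    Ri=C[:3,:3].T
    cam=dict(mtx=np.array(m["mtx"]),R=Ri,t=-Ri@C[:3,3])
    if shot: cv2.imwrite(f"pics/{shot}.png",im[:,:,::-1]); np.savez(f"pics/{shot}.npz",**cam)
    return im,cam
def proj(cam,X):
    c=np.array(cam["R"])@np.array(X)+np.array(cam["t"]); q=np.array(cam["mtx"])@c; return q[:2]/q[2]
E
python3 - <<'E'
import cv2,numpy as np
s=cv2.imread("pics/scene0.png");d=cv2.imread("pics/side0.png")
c=lambda im,x,y,w,h:cv2.resize(im[y:y+h,x:x+w],(400,300),interpolation=cv2.INTER_CUBIC)
cv2.imwrite("pics/crops0.png",np.vstack([np.hstack([c(s,200,165,80,60),c(d,265,240,80,60)]),np.hstack([c(s,276,226,80,60),c(d,226,165,80,60)])]))
E
```

```text
(no output)
```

View pics/crops0.png

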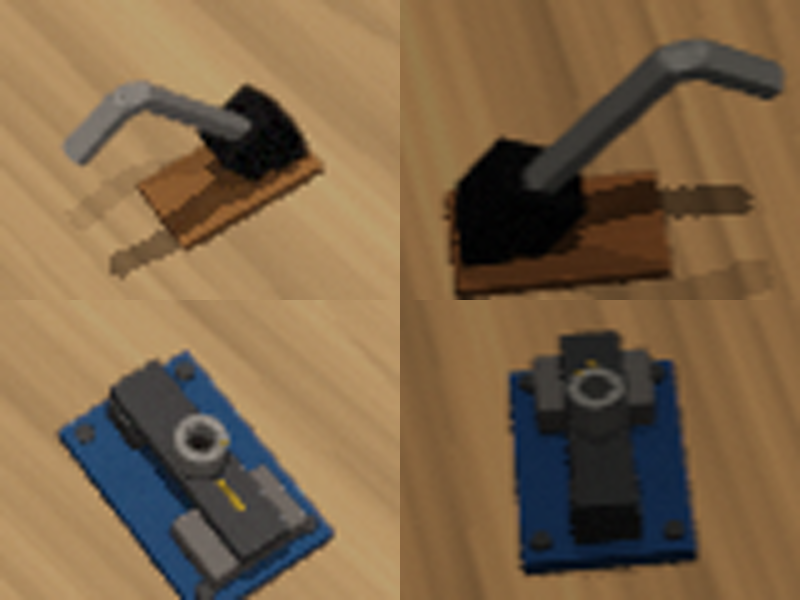

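The top crops show the bare steel key in the stand: bend about scene (227,184) / side (323,251), tip about (215,195) / (341,256). The bottom crops show the blue clamp's screw head at scene (316,254) / side (265,183), with a yellow mark on the head and on the strap.

```bash
python3 - <<'E'
from h import *
for n,a,b in [("bend",(227,184),(323,251)),("tip",(215,194.5),(340.5,256)),("sleeveexit",(247,190),(292.5,275)),("screw",(316.2,254),(265.4,182.6))]:
    print(n,tri([ray("scene",a),ray("side",b)]))
print(plane("scene",(316.2,254),.072),plane("side",(265.4,182.6),.072))
# bystanders/ stand corners
for n,q in [("standcorners",[(228,202),(264.5,197.5),(237.5,214)])]:
    for u in q: print(plane("scene",u,.01))
for nm,u in dict(gud=(192,222),insert=(220,268),pink=(300,182),washer=(272,152),buffer=(266,310),tin=(367,320),bush=(381,237),tray=(188,148)).items(): print(nm,plane("scene",u,.02).round(3))
E
```

```text
bend (array([ 0.60629339, -0.15959776,  0.14945295]), [0.004391111665974991, 0.00439111166597485])
tip (array([ 0.64852018, -0.16896679,  0.12596596]), [0.00400433037364521, 0.004004330373645279])
sleeveexit (array([ 0.53854794, -0.15018723,  0.05817402]), [0.0008913826764216799, 0.0008913826764217557])
screw (array([0.54312525, 0.16384072, 0.06732509]), [0.00215399231334488, 0.0021539923133448834])
[0.54283135 0.16589169 0.072     ] [0.54410643 0.15820546 0.072     ]
[ 0.59629832 -0.18341443  0.01      ]
[ 0.49647354 -0.113426    0.01      ]
[ 0.60320069 -0.12668629  0.01      ]
gud [ 0.731 -0.199  0.02 ]
insert [ 0.766 -0.014  0.02 ]
pink [ 0.372 -0.072  0.02 ]
washer [ 0.353 -0.231  0.02 ]
buffer [0.752 0.176 0.02 ]
tin [0.565 0.391 0.02 ]
bush [0.334 0.25  0.02 ]
tray [ 0.558 -0.45   0.02 ]
```

```bash
cat >> h.py <<'E'
def tool(hyaw,tilt):
    """tool R: tool z at angle tilt below level (deg, 90=down) toward heading hyaw (rad); y_t horizontal"""
    h=np.array([np.cos(hyaw),np.sin(hyaw),0]);u=np.array([0,0,1.]);a=np.radians(tilt)
    z=np.cos(a)*h-np.sin(a)*u; x=np.sin(a)*h+np.cos(a)*u; y=np.cross(z,x)
    return np.stack([x,y,z],1)
rv=lambda R:Rn.from_matrix(R).as_rotvec()
E
python3 - <<'E'
from h import *
psi=np.radians(-8)
bend=np.array([.606,-.16,.157])
h=np.array([np.cos(psi),np.sin(psi),0])
kx=-h*.5-np.array([0,0,.866])
g=bend+.085*kx
for tilt in (20,30,40,50,60,75):
    for dg in (-8,0,8):
        R=tool(psi+0,tilt); q=ctrl.solve_ik(g+R[:,2]*.019,rv(R))
    print(tilt,None if q is None else np.round(q,2))
scr=np.array([.543,.163,.107])
for tilt in (80,90,100,110):
  for yaw in range(-90,91,15):
    hh=np.radians(yaw); R=tool(hh,tilt); p=scr-.085*np.array([np.cos(hh),np.sin(hh),0])+R[:,2]*.019
    q=ctrl.solve_ik(p,rv(R)); print(tilt,yaw,None if q is None else np.round(q,2))
E
```

```text
20 None
30 None
40 None
50 [ 0.84  0.57 -0.64  2.35  2.73  0.42  2.27]
60 [-0.15  0.48  0.47  2.27  4.31  0.27  0.42]
75 [ 0.52  0.49 -0.35  2.06  0.38  0.38 -1.81]
80 -90 [ 0.25  1.07 -1.31  1.71  1.13  1.44  1.81]
80 -75 [ 0.27  1.02 -1.31  1.8   1.14  1.39  2.01]
80 -60 [ 0.3   0.97 -1.31  1.89  1.15  1.31  2.22]
80 -45 [ 0.34  0.91 -1.3   1.99  1.16  1.23  2.45]
80 -30 [-1.13  0.47  0.68  2.11 -0.26  0.58 -2.4 ]
80 -15 [-0.73  0.35  0.24  2.17  0.08  0.5  -2.41]
80 0 [ 0.11  0.39 -0.65  2.19  0.62  0.56 -2.57]
80 15 [ 0.26  0.4  -0.71  2.21  0.58  0.52 -2.2 ]
80 30 [ 0.53  0.49 -0.95  2.19  0.7   0.58 -1.95]
80 45 [ 0.58  0.51 -0.93  2.15  0.59  0.59 -1.52]
80 60 [ 0.55  0.52 -0.83  2.09  0.43  0.61 -1.06]
80 75 [ 0.53  0.56 -0.79  2.01  0.36  0.67 -0.7 ]
80 90 [ 0.57  0.64 -0.84  1.92  0.42  0.78 -0.47]
90 -90 [ 0.37  1.02 -1.31  1.78  1.06  1.24  1.89]
90 -75 [ 0.38  0.99 -1.31  1.83  1.04  1.21  2.13]
90 -60 [-1.17  0.67  0.91  1.94 -0.69  0.88 -2.52]
90 -45 [-0.9   0.5   0.52  1.98 -0.36  0.75 -2.52]
90 -30 [-0.66  0.43  0.24  2.02 -0.15  0.7  -2.42]
90 -15 [-0.63  0.41  0.24
[... 1010 characters left out ...]
9 -0.9   1.88  0.81  1.05 -0.92]
110 -90 [ 0.6   1.02 -1.31  1.88  0.89  0.88  2.13]
110 -75 [-0.8   0.64  0.68  1.91 -0.93  0.98 -2.45]
110 -60 [-0.31  0.55  0.04  1.87 -0.48  0.87 -2.56]
110 -45 [-0.04  0.58 -0.33  1.84 -0.17  0.91 -2.57]
110 -30 [-0.48  0.57  0.24  1.84 -0.44  1.04 -2.08]
110 -15 [ 0.3   0.74 -0.83  1.8   0.33  1.1  -2.49]
110 0 [ 0.31  0.77 -0.88  1.79  0.44  1.18 -2.32]
110 15 [ 0.33  0.79 -0.93  1.79  0.54  1.25 -2.14]
110 30 [ 0.34  0.82 -0.97  1.79  0.65  1.31 -1.95]
110 45 [ 0.35  0.84 -1.01  1.8   0.76  1.35 -1.76]
110 60 [ 0.34  0.83 -1.01  1.81  0.85  1.35 -1.55]
110 75 [ 0.33  0.81 -1.    1.82  0.92  1.32 -1.33]
110 90 [ 0.32  0.79 -0.99  1.84  0.99  1.27 -1.11]
```

```bash
python3 - <<'E'
from h import *
t0=ctrl.get_clock()
for nm,p,y in [("w_st1",(.58,-.16,.30),60),("w_st2",(.56,-.19,.30),15),("w_cl1",(.545,.16,.22),60),("w_cl2",(.545,.16,.22),0)]:
    try: 
        ctrl.move_to(p,rv(tool(np.radians(y),90))); wristcam(nm)
    except ctrl.PlanningError as e: print(nm,e)
    print(nm,ctrl.get_clock()-t0,np.round(ctrl.get_joint_pos(),2))
import glob
ims=[cv2.imread(f) for f in sorted(glob.glob("pics/w_*.png"))]; ims=[cv2.resize(i,(400,300)) for i in ims]
while len(ims)<4: ims.append(ims[-1])
cv2.imwrite("pics/mont1.png",np.vstack([np.hstack(ims[:2]),np.hstack(ims[2:4])]))
E
```

```text
w_st1 1.9917000000000002 [ 0.86  0.45 -0.86  1.59  0.35  1.27 -0.58]
w_st2 2.7167 [ 0.81  0.38 -0.7   1.62  0.25  1.24 -1.24]
w_cl1 4.1167 [ 0.38  0.49 -0.93  1.76  0.44  1.11 -1.22]
w_cl2 5.0583 [ 0.22  0.42 -0.7   1.77  0.3   1.07 -2.16]
```

View pics/mont1.png

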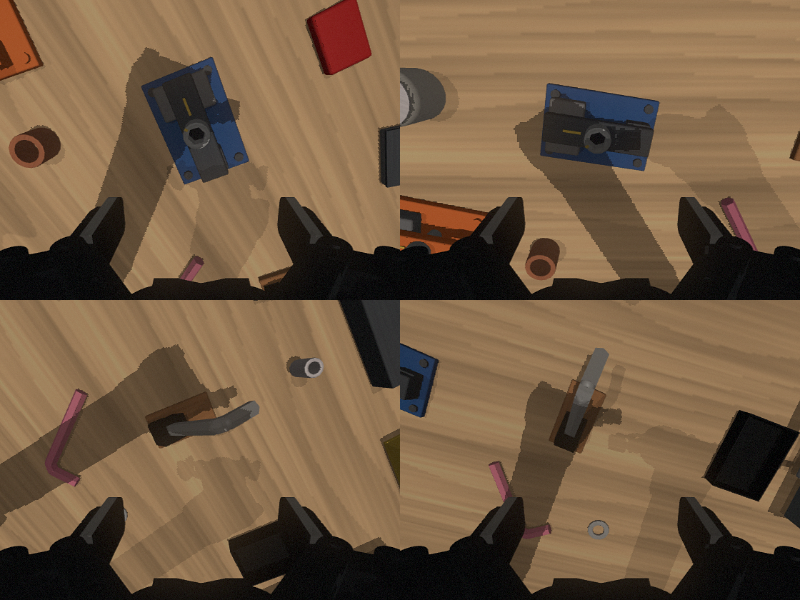

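Moves are fast, and all four wrist views show their targets. I'll enlarge them for measurement.

```bash
python3 - <<'E'
import cv2,numpy as np
I={n:cv2.imread(f"pics/{n}.png") for n in["w_cl1","w_cl2","w_st1","w_st2"]}
def c(n,x,y,w,h):
    o=cv2.resize(I[n][y:y+h,x:x+w],(w*800//w,h*800//w),interpolation=cv2.INTER_CUBIC); return cv2.convertScaleAbs(o,alpha=2.2)
cv2.imwrite("pics/z_cl.png",np.vstack([c("w_cl1",220,120,120,45*1+0) if 0 else c("w_cl1",195,75,160,60*2)[:0],np.hstack([cv2.resize(c("w_cl1",240,150,75,75),(400,400)),cv2.resize(c("w_cl2",240,155,75,75),(400,400))])]))
cv2.imwrite("pics/z_st1.png",c("w_st1",195,125,180,90))
cv2.imwrite("pics/z_st2.png",cv2.resize(c("w_st2",190,60,120,160),(450,600)))
E
```

```text
(no output)
```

View pics/z_cl.png

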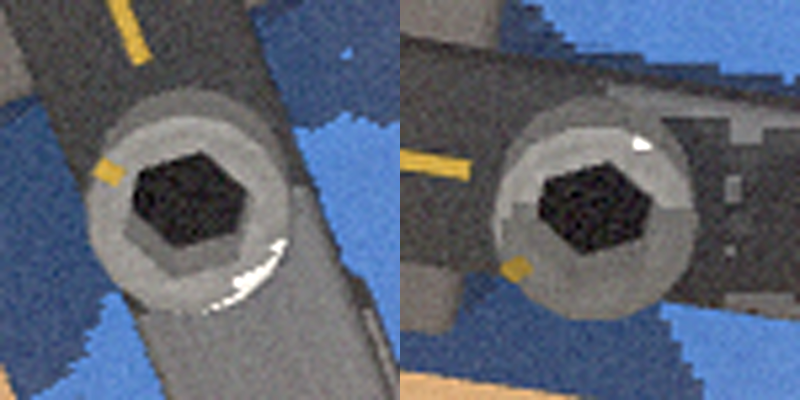

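View pics/z_st1.png

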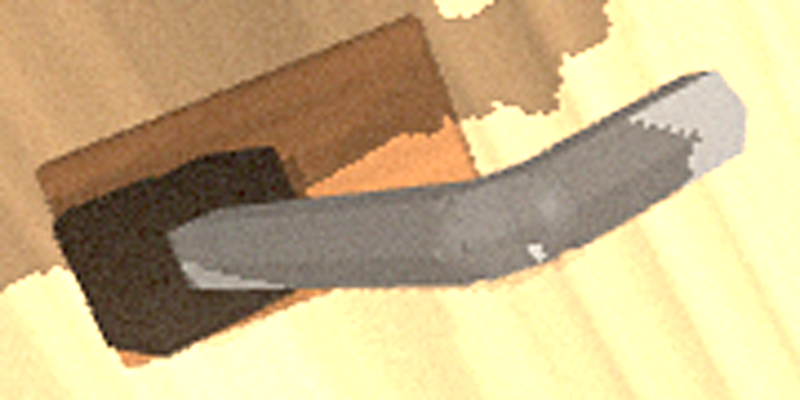

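View pics/z_st2.png

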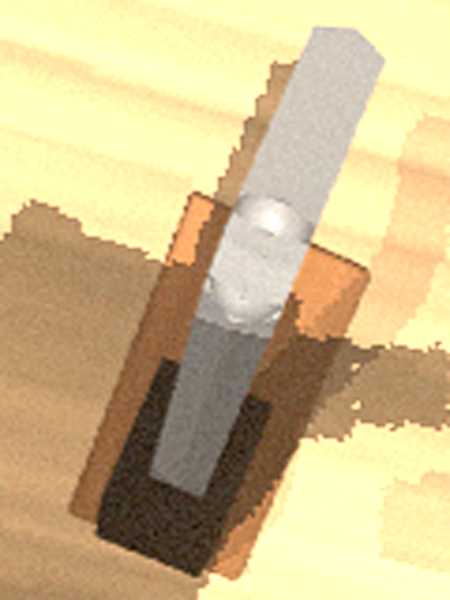

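```bash
python3 - <<'E'
from h import *
out=[]
for n in("w_cl1","w_cl2"):
    cam=dict(np.load(f"pics/{n}.npz")); im=cv2.imread(f"pics/{n}.png")
    c=np.array([.543,.163]); S=400;k=S/.05   # 50mm square, px=x right, -y down
    g=np.arange(S)/k
    X=c[0]-.025+g; Y=c[1]+.025-g
    XX,YY=np.meshgrid(X,Y); P=np.stack([XX,YY,np.full_like(XX,.072)],-1).reshape(-1,3)
    q=(P@cam["R"].T+cam["t"])@cam["mtx"].T; q=(q[:,:2]/q[:,2:]).astype(np.float32).reshape(S,S,2)
    out.append(cv2.convertScaleAbs(cv2.remap(im,q[...,0],q[...,1],cv2.INTER_CUBIC),alpha=2.2))
cv2.imwrite("pics/rect.png",np.hstack(out))
S1=dict(np.load("pics/w_st1.npz"));S2=dict(np.load("pics/w_st2.npz"))
a=lambda p:(p[0]/4.4444+195,p[1]/4.4444+125); b=lambda p:(p[0]/3.75+190,p[1]/3.75+60)
print("st1",[plane("",a(p),.01,S1)[:2].round(4) for p in[(38,168),(415,15),(477,182)]])
print("st2",[plane("",b(p),.01,S2)[:2].round(4) for p in[(70,513),(192,193),(369,270),(240,580)]])
E
```

```text
st1 [array([ 0.5002, -0.113 ]), array([ 0.6066, -0.1289]), array([ 0.5992, -0.1749])]
st2 [array([ 0.4983, -0.1141]), array([ 0.606 , -0.1293]), array([ 0.5979, -0.1871]), array([ 0.4905, -0.1727])]
```

View pics/rect.png

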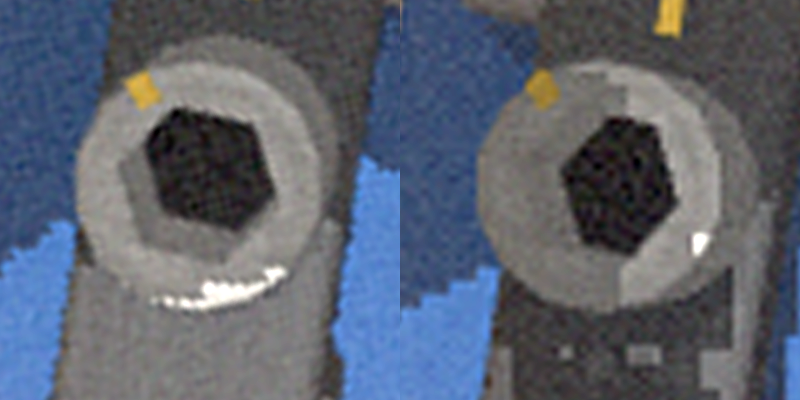

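```bash
python3 - <<'E'
from h import *
out=[]
for n in("w_cl1","w_cl2"):
    cam=dict(np.load(f"pics/{n}.npz")); im=cv2.imread(f"pics/{n}.png")
    c=np.array([.543,.16475]); S=400;k=S/.026
    g=(np.arange(S)-S/2)/k
    XX,YY=np.meshgrid(c[0]+g,c[1]-g); P=np.stack([XX,YY,np.full_like(XX,.072)],-1).reshape(-1,3)
    q=(P@cam["R"].T+cam["t"])@cam["mtx"].T; q=(q[:,:2]/q[:,2:]).astype(np.float32).reshape(S,S,2)
    r=cv2.remap(im,q[...,0],q[...,1],cv2.INTER_LINEAR); r=cv2.bilateralFilter(r,9,25,9)
    v=r.max(2).astype(float); v=np.clip((v-5)/(75),0,1)**.7*255
    out.append(v.astype(np.uint8))
cv2.imwrite("pics/rect2.png",np.hstack(out))
# strap mark
for n in("w_cl1","w_cl2"):
    cam=dict(np.load(f"pics/{n}.npz")); im=cv2.imread(f"pics/{n}.png"); hsv=cv2.cvtColor(im,cv2.COLOR_BGR2HSV)
    m=cv2.inRange(hsv,(18,130,40),(32,255,255)); N,l,s,ce=cv2.connectedComponentsWithStats(m)
    for i in range(1,N):
        if s[i,4]<8: continue
        ys,xs=np.nonzero(l==i); z=.048 if s[i,4]>25 else .072
        W=np.array([plane("",p,z,cam)[:2] for p in zip(xs,ys)]); d=W.mean(0)-[.543,.16475]
        if np.linalg.norm(d)<.06:
            U=np.linalg.svd(W-W.mean(0))[2][0]
            print(n,s[i,4],ce[i].round(1),z,W.mean(0).round(4),"r",np.linalg.norm(d).round(4),"ang",np.degrees(np.arctan2(d[1],d[0])).round(2),"axis",np.degrees(np.arctan2(U[1],U[0]))%180)
E
```

```text
w_cl1 96 [261.2 148.9] 0.048 [0.5476 0.1968] r 0.0324 ang 81.79 axis 81.34081307514731
w_cl1 16 [260.  181.8] 0.072 [0.5359 0.1768] r 0.014 ang 120.59 axis 118.9744999424704
w_cl2 94 [239.9 184.4] 0.048 [0.5476 0.1967] r 0.0323 ang 81.89 axis 80.31753542031875
w_cl2 17 [261.1 204.9] 0.072 [0.5358 0.1771] r 0.0143 ang 120.3 axis 103.16003374158413
```

View pics/rect2.png

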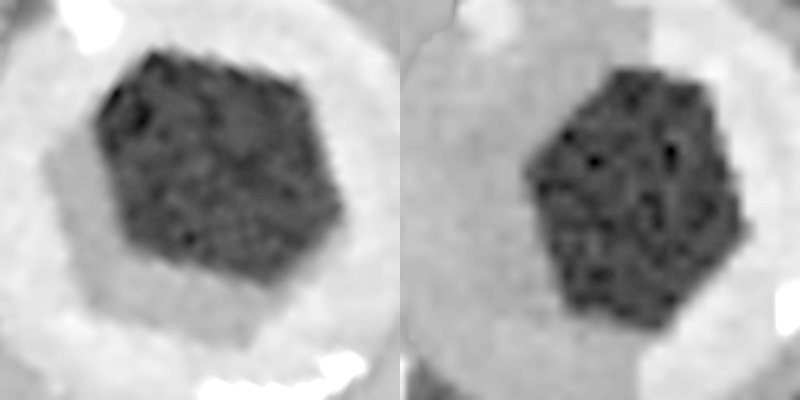

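```bash
python3 - <<'E'
from h import *
S1=dict(np.load("pics/w_st1.npz"));sc=ctrl.camera_model("scene");sd=ctrl.camera_model("side")
C=np.array([.5485,-.1508,0]);psi=np.radians(-8);h=np.array([np.cos(psi),np.sin(psi),0]);nrm=np.array([-h[1],h[0],0])
def vp(cam,uv):
    o,d=ray("",uv,cam); X=o+d*((C-o)@nrm)/(d@nrm); return np.array([(X-C)@h,X[2]])
a=lambda p:(p[0]/4.4444+195,p[1]/4.4444+125)
L=[vp(S1,a(p)) for p in[(250,246),(430,238)]];Sh=[vp(S1,a(p)) for p in[(560,199),(680,133)]]
def rep(L,Sh):
    d=L[1]-L[0];e=Sh[1]-Sh[0]
    t=np.linalg.solve(np.stack([d,-e],1),Sh[0]-L[0]); print("slope",np.degrees(np.arctan2(d[1],d[0])),np.degrees(np.arctan2(e[1],e[0])),"bend",L[0]+t[0]*d)
rep(L,Sh)
s=lambda p:(p[0]/5+200,p[1]/5+165); d_=lambda p:((p[0]-400)/5+265,p[1]/5+240)
rep([vp(sc,s(p)) for p in[(220,118),(165,98)]],[vp(sc,s(p)) for p in[(75,148),(115,105)]])
rep([vp(sd,d_(p)) for p in[(555,162),(650,76)]],[vp(sd,d_(p)) for p in[(720,58),(765,73)]])
for cam,u in((S1,a((718,128))),(sc,s((75,150))),(sd,d_((778,82)))): print("tip~",vp(cam,u))
# sleeve top edges etc
E
```

```text
slope 57.551972191977335 -30.454450211822948 bend [0.05509403 0.15513767]
slope 56.27513978275374 147.3271121316566 bend [0.05450923 0.15845597]
slope 55.70583322433805 -35.65377732540085 bend [0.05957288 0.15432375]
tip~ [0.10014915 0.14074326]
tip~ [0.09914428 0.12806133]
tip~ [0.10735316 0.11630685]
```

```bash
python3 - <<'E'
from h import *
S1=dict(np.load("pics/w_st1.npz"));sc=ctrl.camera_model("scene");sd=ctrl.camera_model("side")
C=np.array([.5485,-.1508,0]);psi=np.radians(-8);h=np.array([np.cos(psi),np.sin(psi),0]);nrm=np.array([-h[1],h[0],0])
def vp(cam,uv):
    o,d=ray("",uv,cam); X=o+d*((C-o)@nrm)/(d@nrm); return np.array([(X-C)@h,X[2]])
a=lambda p:(p[0]/4.4444+195,p[1]/4.4444+125)
s=lambda p:(p[0]/5+200,p[1]/5+165); d_=lambda p:((p[0]-400)/5+265,p[1]/5+240)
for cam,u in((S1,a((340,242))),(sc,s((192,108))),(sd,d_((602,119)))):
    m=vp(cam,u); print(m,"s at z=.1594:",m[0]+(.1594-m[1])/np.tan(np.pi/3))
g=C+h*.013+np.array([0,0,.085])
f=np.diag([-1,-1,1.])
print(np.round(ctrl.get_joint_pos(),2))
for fl in(0,1):
  for tilt in(35,40,45,50,55,60,65):
    R=tool(psi,tilt)@(f if fl else np.eye(3)); row=[]
    for back in(0,.08):
        q=ctrl.solve_ik(g+R[:,2]*(.019-back),rv(R)); row.append(None if q is None else np.round(q,2).tolist())
    kx=np.array([-h[0]*.5,-h[1]*.5,-.866]); q=ctrl.solve_ik(g-kx*.06+R[:,2]*.019,rv(R)); row.append(None if q is None else np.round(q,2).tolist())
    print(fl,tilt,*row)
for fl in(0,1):
  for tilt in(100,110,120):
    for yaw in(106.5,85,65,46.5,25,2,-13.5,-73,-110,-133.5,166.5,130):
      hh=np.radians(yaw); R=tool(hh,tilt)@(f if fl else np.eye(3)); p=np.array([.543,.1647,.107])-.085*np.array([np.cos(hh),np.sin(hh),0])+R[:,2]*.019
      q=ctrl.solve_ik(p,rv(R)); print(fl,tilt,yaw,None if q is None else np.round(q,2))
E
```

```text
[0.02381676 0.10594377] s at z=.1594: 0.05467972335554583
[0.01792232 0.10343186] s at z=.1594: 0.050235540038244736
[0.02234188 0.10013682] s at z=.1594: 0.05655749000352735
[ 0.22  0.42 -0.7   1.77  0.3   1.07 -2.16]
0 35 None None None
0 40 None None [-0.13, 0.48, 0.46, 2.42, 3.55, 0.65, 1.17]
0 45 [0.46, 0.52, -0.21, 2.42, 3.2, 0.57, 1.7] None [-0.14, 0.43, 0.46, 2.37, 3.67, 0.48, 1.06]
0 50 [-0.14, 0.52, 0.46, 2.39, 3.69, 0.51, 1.04] None [0.05, 0.38, 0.24, 2.31, 3.72, 0.28, 1.06]
0 55 [0.05, 0.46, 0.24, 2.33, 3.71, 0.3, 1.06] [-0.15, 0.24, 0.47, 2.42, 4.19, 0.21, 0.6] [-0.15, 0.39, 0.47, 2.26, 4.33, 0.24, 0.41]
0 60 [-0.15, 0.48, 0.47, 2.28, 4.31, 0.27, 0.42] [-0.34, 0.27, 0.68, 2.35, -1.35, 0.24, -0.16] [0.81, 0.44, -0.66, 2.17, 1.17, 0.21, -2.54]
0 65 [-0.14, 0.47, 0.45, 2.22, -1.37, 0.24, -0.18] [0.81, 0.29, -0.62, 2.23, 0.48, 0.26, -1.91] [0.68, 0.42, -0.52, 2.1, 0.61, 0.28, -2.03]
1 35 None None [1.33, 1.02, -1.24, 2.41, 2.64, 0.87, -0.33]
1 40 None None [1.19, 0.74, -1.07, 2.38, 2.61, 0.65, -0.56]
1 45 [1.19, 0.85, -1.05, 2.4, 2.55, 0.7, -0.45] None [0.94, 0.52, -0.77, 2.
[... 3754 characters left out ...]
30 [-1.07  0.72  0.91  1.94 -0.39  0.61 -2.47]
1 120 106.5 [ 0.37  1.1  -1.31  1.85  1.42  1.68  2.06]
1 120 85 [ 0.36  1.13 -1.31  1.78  1.27  1.76  1.76]
1 120 65 [ 0.36  1.16 -1.31  1.71  1.13  1.79  1.47]
1 120 46.5 [ 0.38  1.17 -1.31  1.67  1.    1.78  1.21]
1 120 25 [ 0.42  1.18 -1.31  1.65  0.86  1.71  0.9 ]
1 120 2 [ 0.47  1.18 -1.31  1.65  0.74  1.58  0.59]
1 120 -13.5 [ 0.5   1.12 -1.25  1.67  0.63  1.43  0.43]
1 120 -73 [ 0.61  0.95 -1.14  1.85  0.44  0.81 -0.32]
1 120 -110 [ 0.55  0.78 -1.01  1.99  0.51  0.41 -0.98]
1 120 -133.5 [ 0.34  0.61 -0.75  2.05  0.64  0.19 -1.58]
1 120 166.5 [-1.14  0.68  0.9   2.09 -0.9   0.23 -1.44]
1 120 130 [-1.3   0.91  1.13  1.99 -0.57  0.56 -2.42]
```

```bash
cat >> h.py <<'E'
FL=np.diag([-1,-1,1.])
psi=np.radians(-8);H=np.array([np.cos(psi),np.sin(psi),0]);U=np.array([0,0,1.]);C0=np.array([.5485,-.1508,0])
KX=-.5*H-.8660*U; BEND=C0+.0545*H+.1594*U; TILT=63; GR=.080
RS=tool(psi,TILT)@FL; G0=BEND+GR*KX
def st(*a): print(round(float(ctrl.get_clock()),2),"p",np.round(ctrl.get_eef_pos(),4),"F",np.round(ctrl.get_force(),1),"M",np.round(ctrl.get_ft_torque(),2),"q",np.round(ctrl.get_joint_pos(),2),"gap",round(float(ctrl.get_finger_gap()),4),*a)
E
python3 - <<'E'
from h import *
f=RS[:,2]
q=ctrl.solve_ik(G0+f*(.019-.07),rv(RS)); print(q)
ctrl.move_to(G0+f*(.019-.10)+.0*U,rv(RS)); st()
wristcam("pre1")
cv2.imwrite("pics/pre_scene.png",cv2.resize(ctrl.camera("scene")[140:230,160:280,::-1],(800,600),interpolation=cv2.INTER_CUBIC))
E
```

```text
[ 1.13873145  0.42234366 -1.01193778  2.24608691  1.0819358   0.34331651
  0.70626699]
7.79 p [ 0.5267 -0.1475  0.1625] F [-1.1  0.9  0.5] M [ 0.1   0.51 -0.05] q [ 1.25  0.35 -1.11  2.26  0.87  0.35  0.9 ] gap 0.0855
```

View pics/pre1.png

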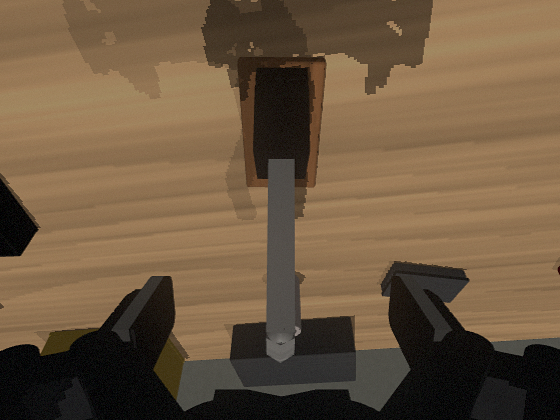

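View pics/pre_scene.png

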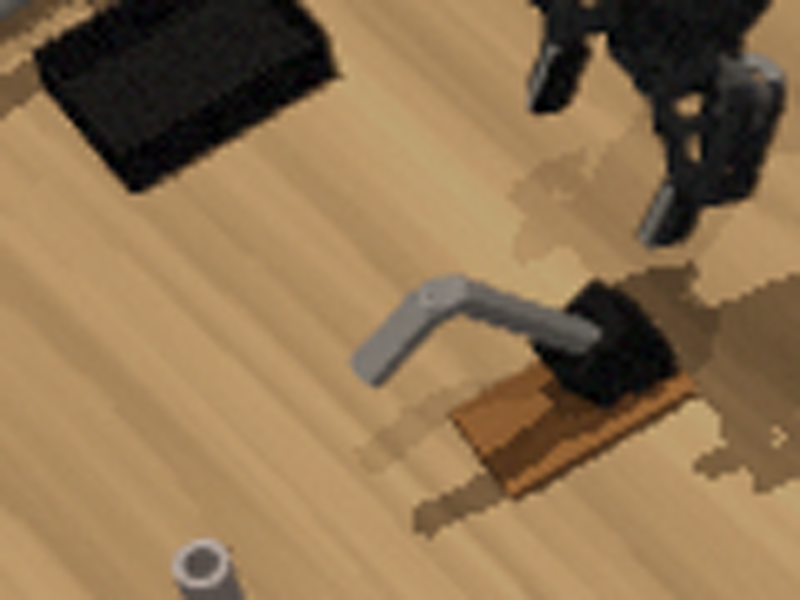

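The key is centred between the open fingers at column 281, and the jaws line up with it. I'll check the mouth row against the prediction and then go in.

```bash
python3 - <<'E'
from h import *
cam=dict(np.load("pics/pre1.npz")); kz=-.866*H+.5*U
print("mouth ridge pred",proj(cam,BEND+.113*KX+.0098*kz),"obs (281,158)")
print("bend top corner pred",proj(cam,BEND-.0098*KX+.0098*kz),"obs outer end ~ (281,358)?")
f=RS[:,2]
r=ctrl.move_linear(G0+f*.019,max_speed=.08,contact_N=8); st(r)
wristcam("pre2")
E
```

```text
mouth ridge pred [279.45587861 166.95478408] obs (281,158)
bend top corner pred [279.28330338 374.60005213] obs outer end ~ (281,358)?
9.29 p [ 0.5714 -0.154   0.0734] F [0.6 0.1 0.3] M [0.13 0.51 0.03] q [ 0.81  0.51 -0.65  2.21  1.44  0.23  0.34] gap 0.0856 False
```

View pics/pre2.png

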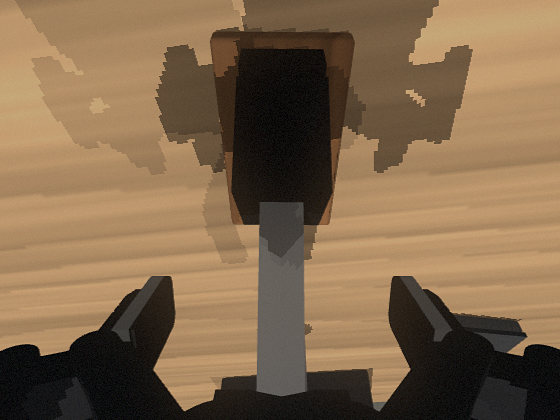

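```bash
python3 - <<'E'
from h import *
kz=-.866*H+.5*U
a=dict(np.load("pics/pre1.npz"));b=dict(np.load("pics/pre2.npz"))
M=BEND+.113*KX+.0098*kz
print(proj(a,M),proj(b,M),M)
for x,y in((158,202),(157.5,202.5),(158.5,201.5)):
    X,e=tri([ray("",(281,x),a),ray("",(281,y),b)]); print(X,e,"along h",(X-M)@H,"dz",X[2]-M[2],"kx",(X-M)@KX,"kz",(X-M)@kz)
# stand base corners at z=.01 from both views
for cam,ps in((a,[(239,58),(326,58),(247,184),(317,186)]),(b,[(211,32),(354,34)])):
    for p in ps:
        X=plane("",p,.01,cam); print(p,((X-C0)@H).round(4),(np.cross(H,X-C0)[2]).round(4))
E
```

```text
[279.45587861 166.95478408] [278.61898112 213.93352703] [ 0.53811526 -0.14934052  0.066442  ]
[ 0.52836451 -0.14700086  0.07058743] [4.0390291497685146e-05, 4.039029149767523e-05] along h -0.009981473832383648 dz 0.004145426199031382 kx 0.0014007978278306468 kz 0.01071666943835993
[ 0.52582896 -0.14664116  0.07363241] [4.022877292152557e-05, 4.0228772921530044e-05] along h -0.012542403803997714 dz 0.007190409132817224 kx 4.430759297914108e-05 kz 0.014456926260670633
[ 0.53101599 -0.14737701  0.06739854] [4.0559620290664525e-05, 4.055962029063791e-05] along h -0.007303447020071845 dz 0.0009565390906468157 kx 0.0028233606575357797 kz 0.006803054664705626
(239, 58) -0.0576 -0.0268
(326, 58) -0.0575 0.0308
(247, 184) 0.0506 -0.0285
(317, 186) 0.0529 0.0322
(211, 32) -0.0577 -0.0272
(354, 34) -0.057 0.0304
```

```bash
python3 - <<'E'
from h import *
ctrl.move_linear(G0+RS[:,2]*.019-.003*H,max_speed=.05)
ctrl.set_gripper(0.0); st()
wristcam("gr1")
for n in("scene","side"): cv2.imwrite(f"pics/gr_{n}.png",ctrl.camera(n)[:,:,::-1])
s=cv2.imread("pics/gr_scene.png")[150:240,180:300];d=cv2.imread("pics/gr_side.png")[220:310,250:370]
cv2.imwrite("pics/gr.png",np.hstack([cv2.resize(x,(400,300),interpolation=cv2.INTER_CUBIC) for x in(s,d)]))
E
```

```text
10.22 p [ 0.5684 -0.1536  0.0732] F [-0.8  0.3  2.2] M [0.06 0.52 0.04] q [ 0.81  0.51 -0.65  2.22  1.45  0.23  0.33] gap 0.0159
```

View pics/gr.png

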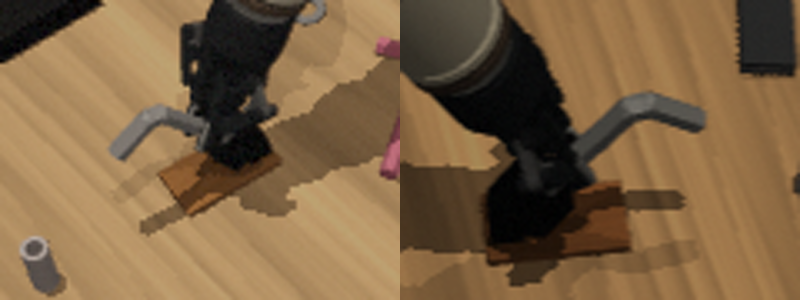

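View pics/gr1.png

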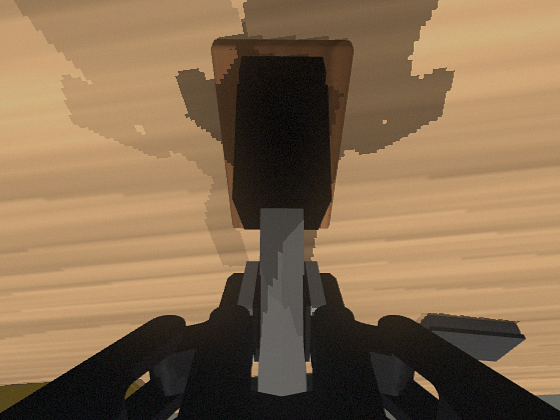

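```bash
python3 - <<'E'
from h import *
p=np.array(ctrl.get_eef_pos())
ctrl.move_linear(p-KX*.06,max_speed=.08); st()
# orientation of actual tool
print(Rn.from_matrix(RS.T@Rn.from_rotvec(ctrl.get_orientation()).as_matrix()).magnitude())
yaw=np.radians(-13.5); S=np.array([.543,.16475,.072])
hh=np.array([np.cos(yaw),np.sin(yaw),0])
RW=tool(yaw,TILT+60)@FL
gw=S+np.array([0,0,.035])-hh*(-1)*0 
gw=S+np.array([0,0,.035])-GR*hh
for up in(.2,.15,.1,.06,0):
    q=ctrl.solve_ik(gw+U*up+RW[:,2]*.019,rv(RW)); print(up,None if q is None else np.round(q,2))
R2=tool(psi,TILT+30)@FL
print(ctrl.solve_ik(np.array([.56,-.1,.27]),rv(R2)))
E
```

```text
11.28 p [ 0.5971 -0.1578  0.1242] F [ 0.1  0.2 -4.3] M [0.12 0.85 0.01] q [ 0.96  0.5  -0.86  2.13  1.07  0.36  0.73] gap 0.0158
0.0018855752388696574
0.2 [ 0.37  0.67 -0.96  1.51  0.12  1.64  0.73]
0.15 [ 0.35  0.71 -0.92  1.55  0.15  1.55  0.74]
0.1 [ 0.33  0.76 -0.89  1.59  0.18  1.47  0.75]
0.06 [ 0.31  0.81 -0.86  1.61  0.21  1.41  0.75]
0 [ 0.3   0.89 -0.83  1.63  0.26  1.33  0.75]
[ 0.8994539   0.52736951 -1.06326479  1.65686636  0.46100689  1.29541223
  1.17297826]
```

```bash
python3 - <<'E'
from h import *
p=np.array(ctrl.get_eef_pos())
ctrl.move_linear(p+U*.08-H*.03,max_speed=.2); st()
R2=tool(psi,TILT+30)@FL
ctrl.move_to(np.array([.53,-.06,.27]),rv(R2)); st()
yaw=np.radians(-13.5); S=np.array([.543,.16475,.072])
hh=np.array([np.cos(yaw),np.sin(yaw),0]); RW=tool(yaw,TILT+60)@FL
gw=S+U*.035-GR*hh
ctrl.move_to(gw+U*.07+RW[:,2]*.019,rv(RW)); st()
wristcam("wk1")
for n in("scene","side"): cv2.imwrite(f"pics/wk_{n}.png",ctrl.camera(n)[:,:,::-1])
s=cv2.imread("pics/wk_scene.png")[200:290,256:376];d=cv2.imread("pics/wk_side.png")[125:215,200:320]
cv2.imwrite("pics/wk.png",np.hstack([cv2.resize(x,(400,300),interpolation=cv2.INTER_CUBIC) for x in(s,d)]))
E
```

```text
11.85 p [ 0.5666 -0.1545  0.2035] F [ 0.7 -0.3 -2.6] M [ 0.09  0.88 -0.01] q [ 1.28  0.38 -1.19  2.13  0.76  0.48  1.01] gap 0.0162
12.63 p [ 0.5299 -0.0606  0.2682] F [-0.2 -0.3 -4.3] M [-0.02 -0.09 -0.05] q [ 0.95  0.5  -1.17  1.74  0.47  1.28  1.08] gap 0.016
13.7 p [0.4565 0.1841 0.1611] F [ 0.1 -0.8 -3.8] M [-0.27 -0.91  0.06] q [ 0.4   0.88 -1.02  1.61  0.31  1.46  0.65] gap 0.0156
```

View pics/wk.png

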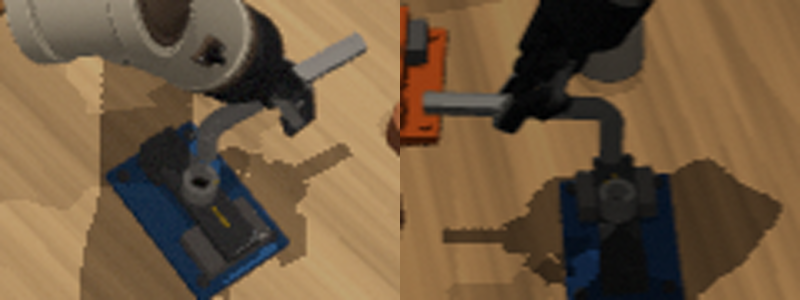

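View pics/wk1.png

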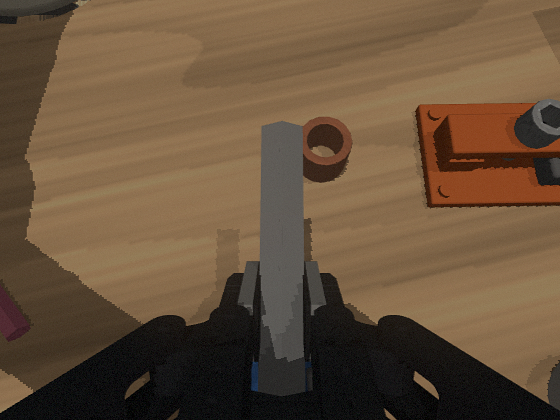

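```bash
cat > meas.py <<'E'
from h import *
def meas(shot,rows,endrow=None,dbg=0):
    im=cv2.imread(f"pics/{shot}.png"); g=cv2.GaussianBlur(im,(1,5),0).astype(float).mean(2)
    m=ctrl.camera_model("wrist"); K=np.array(m["mtx"]);M=np.array(m["mount"])
    L=[];Rr=[]
    for r in rows:
        # colour: steel is grey (low saturation) vs wood
        sat=cv2.GaussianBlur(im,(3,5),0)[r].astype(float); s=sat[:,2]-sat[:,0]  # R-B
        d=np.diff(s)
        def sub(lo,hi,sgn):
            w=np.clip(sgn*d[lo:hi],0,None); i=np.argmax(w); sl=slice(max(i-2,0),i+3); return lo+np.sum(np.arange(len(w))[sl]*w[sl])/w[sl].sum()+.5
        L.append(sub(252,272,-1));Rr.append(sub(293,312,1))
    rows=np.array(rows);L=np.array(L);Rr=np.array(Rr)
    def fit(v):
        ok=np.ones(len(v),bool)
        for _ in range(4):
            c=np.polyfit(rows[ok],v[ok],1);e=np.abs(v-np.polyval(c,rows));ok=e<max(.5,2*np.median(e))
        return c,ok.sum(),e[ok].std()
    cl,nl,el=fit(L);cr,nr,er=fit(Rr)
    if dbg: print("fit",cl,nl,el,cr,nr,er)
    pts=[]
    for r in np.linspace(rows[0],rows[-1],8):
        l=np.polyval(cl,r);rr=np.polyval(cr,r);z=K[0,0]*.017/(rr-l)
        pc=np.array([((l+rr)/2-K[0,2])/K[0,0]*z,(r-K[1,2])/K[1,1]*z,z,1]); pts.append((M@pc)[:3])
    pts=np.array(pts); c=pts.mean(0); d=np.linalg.svd(pts-c)[2][0]
    if d@(RS.T@KX)<0:d=-d
    return pts,c,d
E
python3 - <<'E'
from meas import *
pts,c,d=meas("wk1",list(range(135,250,3)),dbg=1)
k=RS.T@KX; print("kx nominal in tool",k,"meas",d,"angle",np.degrees(np.arctan2(d[2],d[0])),np.degrees(np.arctan2(k[2],k[0])))
print(pts.round(4))
E
python3 - <<'E'
import cv2
i=cv2.imread("pics/wk1.png")[105:255,230:330]; cv2.imwrite("pics/wk1z.png",cv2.convertScaleAbs(cv2.resize(i,(400,600),interpolation=cv2.INTER_CUBIC),alpha=1.8))
E
```

```text
fit [-1.40282658e-02  2.62767805e+02] 39 0.04245528820193993 [1.03735004e-02 3.00866145e+02] 38 0.06563335991596426
kx nominal in tool [8.38659035e-01 5.74211422e-18 5.44616400e-01] meas [0.87676054 0.00223165 0.48092201] angle 28.745715436582778 32.99927221917262
[[ 0.0614  0.0011  0.0113]
 [ 0.0552  0.0011  0.0079]
 [ 0.0491  0.0011  0.0046]
 [ 0.0431  0.001   0.0013]
 [ 0.0373  0.001  -0.0019]
 [ 0.0315  0.001  -0.0051]
 [ 0.0259  0.001  -0.0082]
 [ 0.0203  0.001  -0.0112]]
```

View pics/wk1z.png

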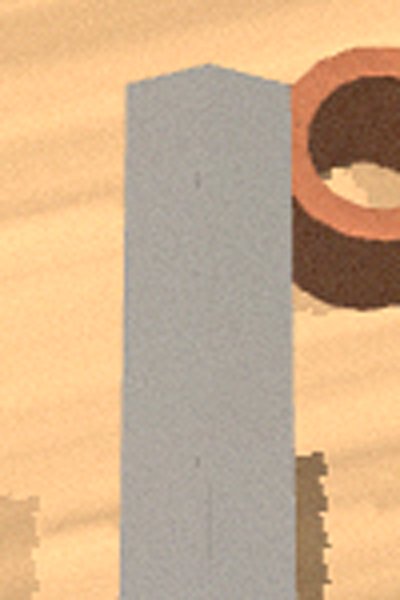

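```bash
cat >> meas.py <<'E'
from scipy.optimize import least_squares
def keyfit(shot,rows,apex,corner,wend=1.0):
    """fit bend (tool x,z) and pitch theta of long arm from edge widths and end face rows"""
    im=cv2.imread(f"pics/{shot}.png")
    m=ctrl.camera_model("wrist"); K=np.array(m["mtx"]);Mi=np.linalg.inv(np.array(m["mount"]))
    pts,c,d=meas(shot,rows); M=np.array(m["mount"])
    W=[]  # re-derive widths at pts
    P=(np.c_[pts,np.ones(len(pts))]@Mi.T)[:,:3]; r=P[:,1]/P[:,2]*K[1,1]+K[1,2]; w=K[0,0]*.017/P[:,2]
    y0=pts[:,1].mean()
    def pr(X): 
        q=(Mi@np.r_[X,1])[:3]; return K[1,1]*q[1]/q[2]+K[1,2],q[2]
    def parts(v):
        bx,bz,th=v; kx=np.array([np.cos(th),0,np.sin(th)]);kz=np.array([np.sin(th),0,-np.cos(th)]);return np.array([bx,y0,bz]),kx,kz
    def res(v):
        B,kx,kz=parts(v);e=B+.151*kx
        o=[wend*(pr(e+.00981*kz)[0]-apex),wend*(pr(e+.0049*kz)[0]-corner)]
        tt=np.linspace(.03,.151,60); q=np.array([pr(B+t*kx+.0049*kz) for t in tt])
        o+=list((K[0,0]*.017/np.interp(r,q[::-1,0],q[::-1,1])-w)*3)
        return o
    s=least_squares(res,[-.067,-.062,np.radians(33)])
    return s.x,y0,res(s.x)
E
python3 - <<'E'
from meas import *
k=RS.T@KX
for we in(1,.2,3):
    x,y0,r=keyfit("wk1",list(range(135,250,3)),121.2,126.3,we); print(x[:2],np.degrees(x[2]),y0,np.round(r,2))
# nominal
B=np.array([0,0,-.019])-GR*k; print("nominal bend",B)
# with theta forced 33 : perpendicular
kz=np.array([np.sin(x[2]),0,-np.cos(x[2])]); 
E
```

```text
[-0.07006711 -0.05513748] 28.713466149561487 0.0010290008535827175 [-0.08  0.09  0.01  0.01  0.    0.   -0.   -0.01 -0.01 -0.01]
[-0.07003227 -0.0551949 ] 28.744571769317123 0.0010290008535827175 [-0.02  0.02  0.    0.    0.    0.   -0.   -0.   -0.   -0.  ]
[-0.07029013 -0.05476773] 28.513479282349394 0.0010290008535827175 [-0.2   0.21  0.08  0.06  0.03  0.01 -0.01 -0.04 -0.06 -0.09]
nominal bend [-6.70927228e-02 -4.59369138e-19 -6.25693120e-02]
```

```bash
cat >> h.py <<'E'
class Key:
    """key pose in tool frame: bend xyz, theta"""
    def __init__(s,bx,y0,bz,th,g=.085):
        s.B=np.array([bx,y0,bz]);s.th=th
        s.kx=np.array([np.cos(th),0,np.sin(th)]);s.kz=np.array([np.sin(th),0,-np.cos(th)])
    def pose(s,yaw,tip):
        "TCP pose putting key level, long arm heading yaw+pi, tip at world tip"
        R=tool(yaw,90+np.degrees(s.th))@FL
        return np.array(tip)-R@(s.B-.0545*s.kz),R
K1=Key(-.0701,.0010,-.0551,np.radians(28.7))
SOCK=np.array([.543,.16475,.072]); YAW=np.radians(-13.5)
E
python3 - <<'E'
from meas import *
p,R=K1.pose(YAW,SOCK+U*.012); print(R@K1.kx,R@K1.kz,np.round(p,4))
ctrl.move_linear(p+U*.02,frame=rv(R),max_speed=.1) if 0 else ctrl.move_to(p+U*.02,rv(R))
ctrl.move_linear(p,max_speed=.08); st()
im,_=wristcam("wk2")
for n in("scene","side"): cv2.imwrite(f"pics/wk2_{n}.png",ctrl.camera(n)[:,:,::-1])
s=cv2.imread("pics/wk2_scene.png")[220:280,286:366];d=cv2.imread("pics/wk2_side.png")[145:205,230:310]
cv2.imwrite("pics/wk2b.png",cv2.convertScaleAbs(np.hstack([cv2.resize(x,(400,300),interpolation=cv2.INTER_CUBIC) for x in(s,d)]),alpha=1.8))
i=cv2.imread("pics/wk2.png")[105:255,230:330]; cv2.imwrite("pics/wk2z.png",cv2.convertScaleAbs(cv2.resize(i,(400,600),interpolation=cv2.INTER_CUBIC),alpha=1.8))
E
```

```text
[-9.72369920e-01  2.33445364e-01 -1.98683092e-16] [-1.84610777e-16  5.05180371e-17  1.00000000e+00] [0.4572 0.1843 0.1238]
14.5 p [0.4569 0.1842 0.1231] F [ 0.9  0.  -3.9] M [-0.15 -0.82  0.01] q [ 0.4   0.88 -1.    1.67  0.37  1.34  0.63] gap 0.0157
```

View pics/wk2b.png

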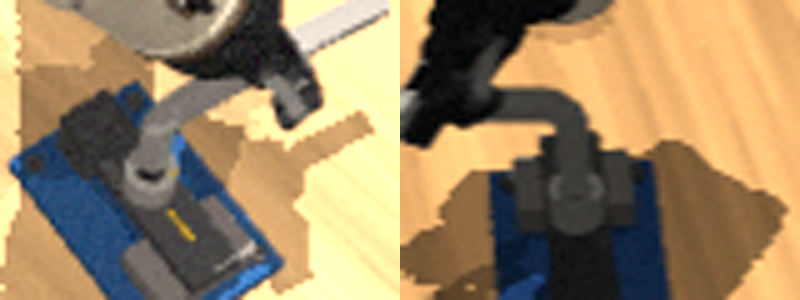

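View pics/wk2z.png

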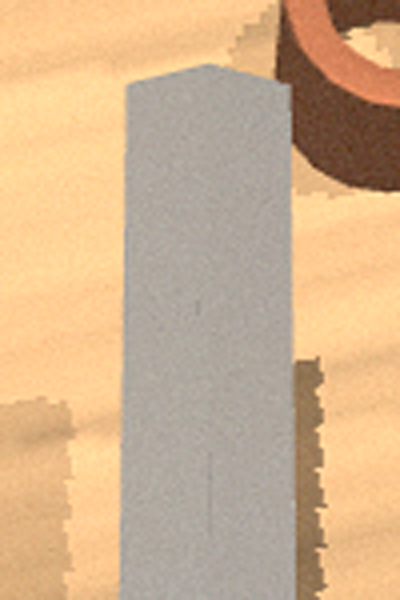

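The key in the hand reads the same as before (apex at row 121, pitch 28.7°), and in both outer views the short arm stands over the socket. I'll probe down with a light contact stop.

```bash
cat >> h.py <<'E'
def tipnow(K):
    R=Rn.from_rotvec(ctrl.get_orientation()).as_matrix(); return np.array(ctrl.get_eef_pos())+R@(K.B-.0545*K.kz)
E
python3 - <<'E'
from h import *
p,R=K1.pose(YAW,SOCK+U*-.0195)
r=ctrl.move_linear(p,max_speed=.03,contact_N=6); st(r); print(tipnow(K1))
E
```

```text
15.85 p [0.4574 0.1844 0.0925] F [-0.3  0.4 -4.1] M [-0.19 -0.77 -0.05] q [ 0.38  0.92 -0.98  1.68  0.4   1.3   0.63] gap 0.0155 False
[0.54317005 0.16486297 0.05270186]
```

The tip reached z=0.0527 with no contact. I'll check that it's really in the socket.

```bash
python3 - <<'E'
from h import *
for n in("scene","side"): cv2.imwrite(f"pics/in_{n}.png",ctrl.camera(n)[:,:,::-1])
s=cv2.imread("pics/in_scene.png")[220:280,286:366];d=cv2.imread("pics/in_side.png")[145:205,230:310]
cv2.imwrite("pics/in.png",cv2.convertScaleAbs(np.hstack([cv2.resize(x,(400,300),interpolation=cv2.INTER_CUBIC) for x in(s,d)]),alpha=1.8))
for y in(-13.5,-25,-40,-50,-60,-65):
    p,R=K1.pose(np.radians(y),SOCK-U*.0195);q=ctrl.solve_ik(p,rv(R));print(y,None if q is None else np.round(q,2))
E
```

```text
-13.5 [ 0.38  0.92 -0.98  1.68  0.4   1.3   0.63]
-25 [ 0.4   0.9  -0.96  1.7   0.34  1.21  0.5 ]
-40 [ 0.43  0.87 -0.95  1.75  0.26  1.08  0.33]
-50 [ 0.45  0.84 -0.93  1.78  0.21  0.98  0.22]
-60 [ 0.46  0.81 -0.92  1.81  0.17  0.89  0.1 ]
-65 [ 0.46  0.8  -0.91  1.83  0.14  0.83  0.04]
```

View pics/in.png

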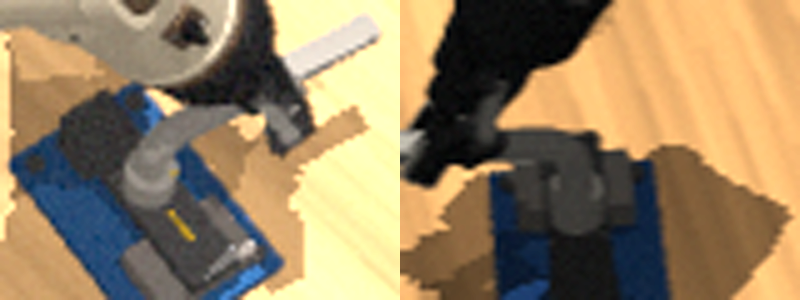

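The short arm is inside the head in both views. I'll seat it gently and start the arc in small steps while monitoring the torque about the screw.

```bash
cat >> h.py <<'E'
def tq(F0=np.zeros(3),M0=np.zeros(3)):
    F=np.array(ctrl.get_force())-F0;M=np.array(ctrl.get_ft_torque())-M0;p=np.array(ctrl.get_eef_pos());r=p-SOCK
    return F,M,r[0]*F[1]-r[1]*F[0],M[2]
E
python3 - <<'E'
from h import *
p=np.array(ctrl.get_eef_pos())
r=ctrl.move_linear(p-U*.002,max_speed=.01,contact_N=6); st(r); t=tipnow(K1); print(t)
zt=t[2]+.0004
F0=np.array(ctrl.get_force());M0=np.array(ctrl.get_ft_torque())
np.savez("z.npz",F0=F0,M0=M0,zt=zt)
for y in np.arange(-15.5,-29,-2):
    p,R=K1.pose(np.radians(y),[SOCK[0],SOCK[1],zt])
    ctrl.move_linear(p,frame=rv(R),max_speed=.012)
    F,M,t,m=tq(F0,M0); print(y,round(float(ctrl.get_clock()),2),"F",F.round(1),"M",M.round(2),"rxF",t.round(2),"Mz",m.round(2),np.round(tipnow(K1)-SOCK,4))
    if abs(t+m)>2.6 : print("stop");break
E
```

```text
16.22 p [0.4569 0.1846 0.0908] F [0.  0.4 5.1] M [-0.15 -0.54  0.02] q [ 0.38  0.92 -0.98  1.68  0.4   1.3   0.63] gap 0.016 True
[0.54257129 0.16504347 0.05082442]
-15.5 16.69 F [-1.   0.7 -2.9] M [ 0.17  0.1  -0.04] rxF -0.04 Mz -0.04 [-0.0002  0.0001 -0.0208]
-17.5 17.1 F [-1.   1.1 -3.2] M [ 0.14  0.11 -0.04] rxF -0.07 Mz -0.04 [-0.0001  0.     -0.0208]
-19.5 17.51 F [-0.9  1.2 -3.3] M [ 0.26  0.08 -0.06] rxF -0.08 Mz -0.06 [-0.      0.0001 -0.0207]
-21.5 17.92 F [-2.1  1.7 -3.6] M [0.33 0.09 0.05] rxF -0.07 Mz 0.05 [-0.0001  0.0002 -0.0207]
-23.5 18.32 F [-1.   1.2 -1.6] M [0.31 0.27 0.26] rxF -0.06 Mz 0.26 [-0.0001 -0.     -0.0207]
-25.5 18.73 F [-2.6 -0.  -2.1] M [-0.01  0.56  0.74] rxF 0.1 Mz 0.74 [-0.0003 -0.0003 -0.0208]
-27.5 19.14 F [-3.4 -4.  -1.2] M [-0.5   0.87  1.35] rxF 0.45 Mz 1.35 [-0.0005 -0.0005 -0.021 ]
```

```bash
python3 - <<'E'
from h import *
d=np.load("z.npz");F0,M0,zt=d["F0"],d["M0"],float(d["zt"])
for y in np.arange(-29,-50,-2):
    p,R=K1.pose(np.radians(y),[SOCK[0],SOCK[1],zt])
    ctrl.move_linear(p,frame=rv(R),max_speed=.012)
    F,M,t,m=tq(F0,M0); print(y,round(float(ctrl.get_clock()),2),"F",F.round(1),"M",M.round(2),"rxF",t.round(2),"Mz",m.round(2),"sum",round(t+m,2),np.round(tipnow(K1)-SOCK,4))
    if abs(t+m)>2.4 : print("stop");break
for n in("scene","side"): cv2.imwrite(f"pics/tn_{n}.png",ctrl.camera(n)[:,:,::-1])
s=cv2.imread("pics/tn_scene.png")[220:280,286:366];d=cv2.imread("pics/tn_side.png")[145:205,230:310]
cv2.imwrite("pics/tn.png",cv2.convertScaleAbs(np.hstack([cv2.resize(x,(400,300),interpolation=cv2.INTER_CUBIC) for x in(s,d)]),alpha=1.8))
E
```

```text
-29 19.48 F [-3.7 -3.5  0.6] M [-0.7   1.05  1.6 ] rxF 0.43 Mz 1.6 sum 2.03 [-0.0007 -0.0006 -0.021 ]
-31 19.89 F [-5.1 -3.1 -0.7] M [-0.72  0.96  1.61] rxF 0.46 Mz 1.61 sum 2.06 [-0.0006 -0.0007 -0.0211]
-33 20.3 F [-5.  -4.1 -0.8] M [-0.73  0.97  1.65] rxF 0.54 Mz 1.65 sum 2.19 [-0.0006 -0.0006 -0.0211]
-35 20.71 F [-4.  -3.1 -1.3] M [-0.7   1.03  1.71] rxF 0.42 Mz 1.71 sum 2.14 [-0.0007 -0.0006 -0.0211]
-37 21.12 F [-4.2 -3.3 -1.2] M [-0.77  1.02  1.66] rxF 0.45 Mz 1.66 sum 2.11 [-0.0006 -0.0006 -0.021 ]
-39 21.52 F [-3.5 -2.2 -1.1] M [-0.75  1.01  1.62] rxF 0.34 Mz 1.62 sum 1.97 [-0.0006 -0.0005 -0.021 ]
-41 21.93 F [-4.7 -2.8 -2. ] M [-0.78  1.01  1.59] rxF 0.46 Mz 1.59 sum 2.05 [-0.0006 -0.0004 -0.021 ]
-43 22.34 F [-4.1 -2.9 -1.9] M [-0.74  1.05  1.65] rxF 0.43 Mz 1.65 sum 2.07 [-0.0005 -0.0004 -0.021 ]
-45 22.75 F [-4.4 -2.8 -0.6] M [-0.81  1.08  1.7 ] rxF 0.45 Mz 1.7 sum 2.15 [-0.0005 -0.0004 -0.021 ]
-47 23.16 F [-5.3 -3.7 -2. ] M [-0.74  1.02  1.68] rxF 0.56 Mz 1.68 sum 2.24 [-0.0005 -0.0003 -0.021 ]
-49 23.57 F [-5.4 -2.4 -1.3] M [-0.75  1.08  1.64] rxF 0.49 Mz 1.64 sum 2.13 [-0.0004 -0.0003 -0.021 ]
```

View pics/tn.png

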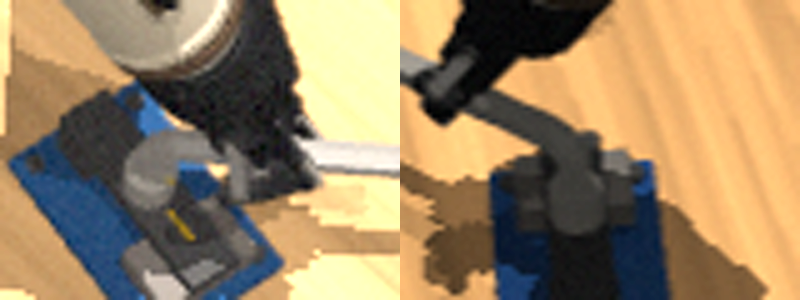

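```bash
python3 - <<'E'
from h import *
d=np.load("z.npz");F0,M0,zt=d["F0"],d["M0"],float(d["zt"])
for y in np.arange(-50,-70,-1.):
    p,R=K1.pose(np.radians(y),[SOCK[0],SOCK[1],zt])
    ctrl.move_linear(p,frame=rv(R),max_speed=.010)
    F,M,t,m=tq(F0,M0); print(y,round(float(ctrl.get_clock()),2),"F",F.round(1),"M",M.round(2),"rxF",t.round(2),"Mz",m.round(2),"sum",round(t+m,2),np.round(tipnow(K1)-SOCK,4))
    if m>2.05 or t+m>2.6: print("stop");break
q=Rn.from_rotvec(ctrl.get_orientation()).as_matrix()@K1.kx; print("actual yaw",np.degrees(np.arctan2(q[1],q[0]))-180)
for n in("scene","side"): cv2.imwrite(f"pics/tm_{n}.png",ctrl.camera(n)[:,:,::-1])
s=cv2.imread("pics/tm_scene.png")[220:280,286:366];d=cv2.imread("pics/tm_side.png")[145:205,230:310]
cv2.imwrite("pics/tm.png",cv2.convertScaleAbs(np.hstack([cv2.resize(x,(400,300),interpolation=cv2.INTER_CUBIC) for x in(s,d)]),alpha=1.8))
E
```

```text
-50.0 23.97 F [-5.1 -2.2 -1.1] M [-0.82  1.1   1.6 ] rxF 0.46 Mz 1.6 sum 2.06 [-0.0004 -0.0003 -0.021 ]
-51.0 24.27 F [-4.1 -2.8 -0.9] M [-0.69  1.1   1.72] rxF 0.44 Mz 1.72 sum 2.16 [-0.0004 -0.0002 -0.021 ]
-52.0 24.57 F [-4.1 -3.1 -0.8] M [-0.83  1.06  1.69] rxF 0.45 Mz 1.69 sum 2.14 [-0.0004 -0.0002 -0.021 ]
-53.0 24.87 F [-3.5 -1.7 -2.3] M [-0.77  1.13  1.65] rxF 0.34 Mz 1.65 sum 1.99 [-0.0004 -0.0002 -0.021 ]
-54.0 25.17 F [-4.8 -2.8 -1.1] M [-0.86  1.1   1.64] rxF 0.48 Mz 1.64 sum 2.12 [-0.0004 -0.0002 -0.021 ]
-55.0 25.47 F [-4.5 -3.6 -1.9] M [-0.87  1.16  1.7 ] rxF 0.51 Mz 1.7 sum 2.2 [-0.0004 -0.0002 -0.021 ]
-56.0 25.77 F [-4.9 -3.2 -2.6] M [-0.82  1.09  1.67] rxF 0.51 Mz 1.67 sum 2.18 [-0.0003 -0.0001 -0.021 ]
-57.0 26.07 F [-3.  -3.9 -2. ] M [-0.86  1.14  1.73] rxF 0.41 Mz 1.73 sum 2.13 [-0.0003 -0.0001 -0.021 ]
-58.0 26.37 F [-4.1 -2.4 -1.7] M [-0.81  1.14  1.66] rxF 0.42 Mz 1.66 sum 2.08 [-0.0003 -0.0002 -0.021 ]
-59.0 26.67 F [-4.7 -3.3 -3.2] M [-0.85  1.14  1.65] rxF 0.5 Mz 1.65 sum 2.15 [-0.0003 -0.0001 -0.0209]
-60.0 26.97 F [-4.  -3.3 -2. ] M [-0.83  1.21  1.62] r
[... 329 characters left out ...]
1 sum 2.14 [-0.0002 -0.0001 -0.0209]
-64.0 28.17 F [-5.3 -2.3 -2.6] M [-0.88  1.24  1.66] rxF 0.51 Mz 1.66 sum 2.17 [-0.0002 -0.0001 -0.0209]
-65.0 28.47 F [-5.4 -3.  -1.9] M [-0.83  1.22  1.61] rxF 0.54 Mz 1.61 sum 2.15 [-0.0002 -0.0001 -0.0209]
-66.0 28.77 F [-3.7 -3.1 -2.9] M [-0.88  1.18  1.64] rxF 0.41 Mz 1.64 sum 2.05 [-0.0002 -0.0001 -0.0209]
-67.0 29.07 F [-4.4 -2.4 -3.9] M [-0.88  1.28  1.67] rxF 0.44 Mz 1.67 sum 2.11 [-0.0001 -0.     -0.0209]
-68.0 29.37 F [-4.9 -2.3 -4.1] M [-0.89  1.26  1.82] rxF 0.48 Mz 1.82 sum 2.3 [-0.0004 -0.0001 -0.021 ]
-69.0 29.67 F [-6.4 -3.2 -4. ] M [-0.96  1.39  2.11] rxF 0.63 Mz 2.11 sum 2.74 [-0.0008 -0.0002 -0.0211]
stop
actual yaw -68.84280139875564
```

View pics/tm.png

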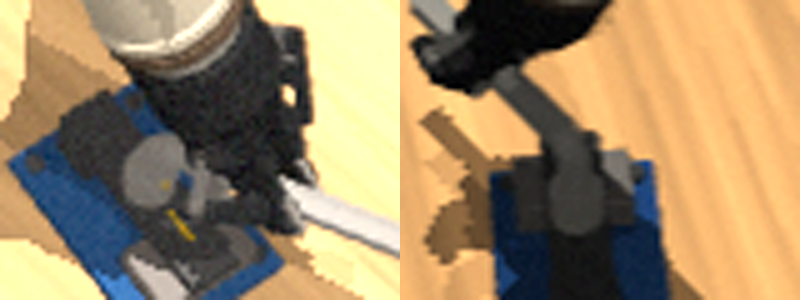

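The torque rises clearly above the 1.65 N m plateau at −68°. That is 38.5° after the screw began to move, matching the 38.6° between the marks, so the screw is home. Next I unload the twist, release and back off.

```bash
python3 - <<'E'
from h import *
d=np.load("z.npz");F0,M0,zt=d["F0"],d["M0"],float(d["zt"])
for y in(-67,-65,-63,-61.5):
    p,R=K1.pose(np.radians(y),[SOCK[0],SOCK[1],zt])
    ctrl.move_linear(p,frame=rv(R),max_speed=.015)
    F,M,t,m=tq(F0,M0); print(y,"F",F.round(1),"Mz",m.round(2),"sum",round(t+m,2))
    if t+m<.3: break
ctrl.set_gripper(.085); st()
p=np.array(ctrl.get_eef_pos());R=Rn.from_rotvec(ctrl.get_orientation()).as_matrix()
r=ctrl.move_linear(p-R[:,2]*.10,max_speed=.08,contact_N=8); st(r)
wristcam("rel")
for n in("scene","side"): cv2.imwrite(f"pics/rl_{n}.png",ctrl.camera(n)[:,:,::-1])
s=cv2.imread("pics/rl_scene.png")[205:295,276:396];d=cv2.imread("pics/rl_side.png")[125:215,190:310]
cv2.imwrite("pics/rl.png",cv2.convertScaleAbs(np.hstack([cv2.resize(x,(400,300),interpolation=cv2.INTER_CUBIC) for x in(s,d)]),alpha=1.8))
E
```

```text
-67 F [-5.  -2.6 -4.4] Mz 1.68 sum 2.18
-65 F [-3.5 -1.1 -3.2] Mz 1.14 sum 1.46
-63 F [-0.9 -0.9 -4.4] Mz 0.48 sum 0.59
-61.5 F [-1.   0.6 -3.8] Mz 0.1 sum 0.15
31.82 p [0.5002 0.2415 0.0911] F [-0.2  1.   0.6] M [-0.39 -0.24 -0.03] q [ 0.45  0.81 -0.9   1.82  0.15  0.87  0.09] gap 0.0848
33.22 p [0.5225 0.1996 0.1784] F [-0.5 -0.6  0.6] M [-0.49 -0.2  -0.  ] q [ 0.56  0.71 -0.97  1.73  0.09  1.06  0.14] gap 0.0851 False
```

View pics/rl.png

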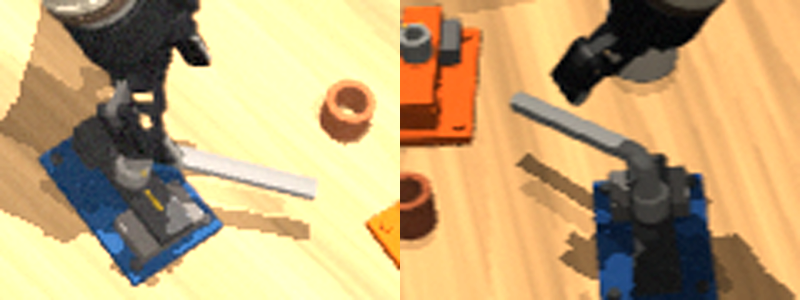

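View pics/rel.png

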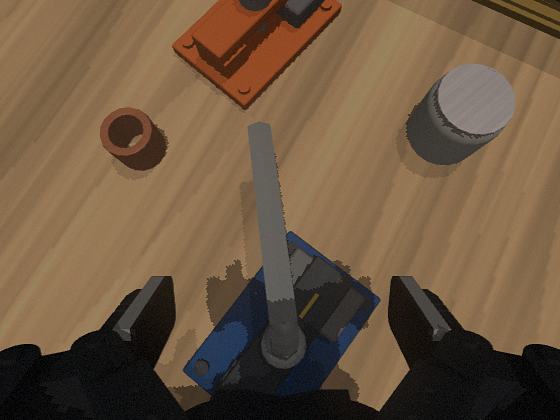

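The key is sitting in the screw, free of the fingers. I'll climb clear and check the marks and seating from above.

```bash
python3 - <<'E'
from h import *
p=np.array(ctrl.get_eef_pos())
ctrl.move_linear(p+U*.08,max_speed=.15)
ctrl.move_to((.55,.17,.26),rv(tool(np.radians(70),90))); st()
im,cam=wristcam("fin")
print(proj(cam,SOCK))
u,v=proj(cam,SOCK).astype(int)
c=im[max(v-45,0):v+45,u-60:u+60,::-1]; cv2.imwrite("pics/finz.png",cv2.convertScaleAbs(cv2.resize(c,(800,600),interpolation=cv2.INTER_CUBIC),alpha=2.2))
hsv=cv2.cvtColor(np.ascontiguousarray(im[:,:,::-1]),cv2.COLOR_BGR2HSV)
m=cv2.inRange(hsv,(18,130,40),(32,255,255)); N,l,s,ce=cv2.connectedComponentsWithStats(m)
for i in range(1,N):
    if s[i,4]<3: continue
    for z in(.048,.072):
        d=plane("",ce[i],z,cam)[:2]-SOCK[:2]
        if np.linalg.norm(d)<.06: print(s[i,4],ce[i].round(1),z,"r",np.linalg.norm(d).round(4),"ang",np.degrees(np.arctan2(d[1],d[0])).round(2))
for n in("scene","side"): cv2.imwrite(f"pics/fin_{n}.png",ctrl.camera(n)[:,:,::-1])
E
```

```text
35.06 p [0.5496 0.1696 0.259 ] F [ 0.7 -0.2 -0.6] M [-0.04 -0.01  0.01] q [ 0.25  0.4  -0.76  1.7   0.3   1.16 -0.95] gap 0.0847
[277.94334991 191.88173461]
78 [271.5 153.9] 0.048 r 0.0321 ang 81.5
78 [271.5 153.9] 0.072 r 0.0354 ang 79.27
11 [274.9 177.6] 0.048 r 0.0089 ang 91.12
11 [274.9 177.6] 0.072 r 0.0136 ang 81.57
```

View pics/finz.png

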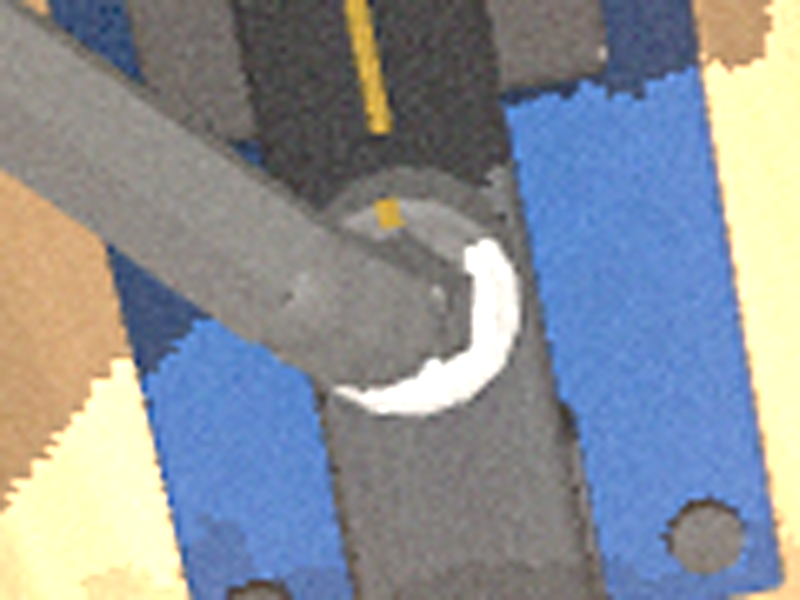

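View pics/fin_side.png

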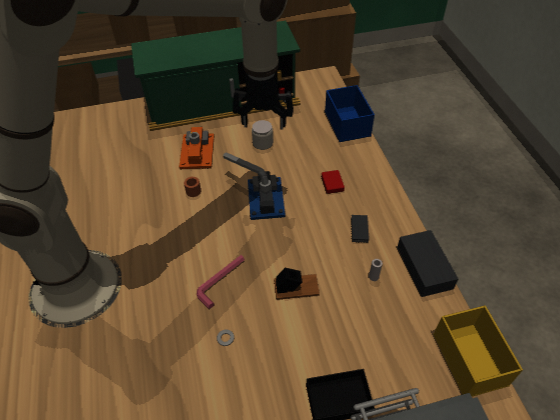

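The head mark is at 81.6° and the strap mark at 81.5°, so they line up. The key sits down in the head, everything else is undisturbed, and the arm is clear. Handing in.

```bash
python3 -c "
from rig import ctrl
print(ctrl.get_clock()); print(ctrl.close_job())"
```

```text
35.2083
the job is handed in; nothing more can be done
None
```

The job is done and handed in at 35.2 s of the 58 s allowed. I drew the bare steel key out of its stand and turned it over. Its short end then went into the blue clamp's socket with no contact on the way in, and I seated it with a stop at 6 N. I pulled the screw about 38.5° clockwise, eased off the load, let go and backed the arm away.

**Last checks:**
- **Screw home:** the head mark is at 81.6° and the strap mark at 81.5°, so they line up. The resistance was steady, then rose clearly at the stop, and I stopped there.
- **Key and bystanders:** the key is sitting in the screw with its short end down. In the last pictures everything else looks unmoved and the arm is clear.

**Disagreements and doubts:**
- **Key shifted in the grip:** after drawing it out, the key sat about 4° off the expected angle in the fingers. I measured this with the wrist camera and corrected for it before inserting.
- **Stand position:** different camera views placed the key's bend up to about 6 mm apart.
- **Torque readings:** the tool's own twist reading peaked at 2.1 N m. With the side force on the arm added, it came to 2.74 N m, close to the 2.8 N m limit. That sum read about 2.1 N m on the steady stretch where the screw should need 1.63, so it probably reads high.

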